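Advance the microscope's slide tray by one turn of the hand wheel

TASK

Bring the next slide under the microscope: push the hand wheel round clockwise (seen from above) by its upright handle through exactly one full turn, so that the handle comes back to the pointed index post where it started, then let go of it. Push gently with the fingertips or the outside of the fingers, without gripping the handle and without turning the wheel backwards or past the post, and leave the bottle, the vial and the dish where they stand.

Things in the scene. Friction and masses are not known exactly. Their poses are not given: they have to be found in the camera images.
- wheel_centre (a point): Centre of the level aluminium hand wheel, on its vertical axis, at the hub's flat top, 104 mm above the table. Rim: round bar 16 mm thick bent to a circle of radius 60 mm, its top 100 mm above the table; three spokes; hub 32 mm in diameter. It sits on a white housing (180 x 150 mm, top at 72 mm) fixed to the table. The point turns with the wheel.
- handle (a point): Half-way up the wheel's upright handle: a black cylinder, 18 mm in diameter, on the rim at the end of one spoke, 60 mm from the wheel's axis, from 104 to 150 mm above the table (this point at 127 mm). Fixed to the wheel (it does not spin or fold) and moves with it.
- index (a point): Tip of the fixed pointed steel index post beside the rim, 76 mm from the wheel's axis, 94 mm above the table (post top at 97 mm, so fingers above 104 mm pass over it and the rim). At the start the handle is in line with it, on the line from the wheel's centre to this point.
- slide_tray (a point): Centre of the top of the slide tray, which holds five glass slides in a row, 28 mm apart, under the microscope of the same machine, 290 mm from the wheel's axis at the start, 72 mm above the table. The fixed white microscope over it is 350 mm tall and 230 mm or more from the wheel's axis.
- wheel (a joint): Turn of the hand wheel in rad: 0 at the start with the handle at the index post, growing clockwise seen from above, 6.283 after one full turn. No stop or click at one turn (hard stops only at -1.5 and 8.5). Light friction (1 to 3 N at the handle); it stays where it is left. One turn moves the slide tray 28 mm away from the wheel.
- oil: Amber bottle, upright, 34 mm in diameter, 72 mm tall, loose on the table beside the housing; origin at the centre of its underside. To be left alone.
- vial: Small orange vial with a green cap, upright, 22 mm in diameter, 55 mm tall, loose on the table; origin at the centre of its underside. To be left alone.
- dish: Flat covered glass dish, 94 mm in diameter, 17 mm tall, loose on the table; origin at the centre of its underside. To be left alone.

How it is judged:
By the outcome, as a careful person would: the job done as asked, in the order asked, and still so for the second after the job is handed in, with the robot touching nothing.
It also fails if it takes over 54 s, if anything falls off the work surface, if the arm or the gripper's body presses on something with over 40 N, if the wrist force passes 120 N, or if a joint passes its speed limit or range.

ROBOT

A 6-joint arm with a two-finger parallel gripper is mounted at the origin on the work surface. World frame = base frame: x ahead of the robot, y to its left, z up, the work surface at z = 0. Lengths are in m, angles in rad, forces in N, time in s.
With the tool pointing down it reaches from about 0.325 to 0.925 m from the base axis. Payload 3.1 kg.
Tool frame: the origin (TCP) lies on the front face of the gripper's body, between the roots of the fingers; the fingertips stand 73 mm ahead of it and the grasp point (between the pads) lies 54 mm ahead of it; x points along the fingers, z is the direction in which the jaws open and shut, and the axes are right-handed (so a half turn about x gives the same grasp; the last joint's range is limited). The gripper opens to 85 mm and grips with 20 to 120 N. Pads are 22 mm wide; open, the fingers measure 114 mm over their backs; the gripper's body (76 mm by 85 mm) begins 54 mm behind the grasp point. The pads swing forward as they close: fully open they stand 13 mm farther back than shut.
Start: joints at [1.108, 0.217, 1.613, -0, 1.311, -0.112], TCP at [0.215, 0.587, 0.304] pointing down, gripper open.
Joint ranges: [-2.75, 2.75], [-0.78, 2.1], [0.31, 2.55], [-1.13, 4.27], [0.13, 2.63], [-2.58, 2.58]. Speed limits (rad/s): [2.79, 2.79, 3.14, 3.14, 3.14, 3.14].

INTERFACE

Orientations are given as a unit quaternion [x, y, z, w].
In Python, from cell import state, read_camera, r gives the robot as it stands.
- The arm moves only by the tool step_arm, never from a script. Its argument "series" is a list that holds one entry, the list of rows, each a list of 6 numbers: the shift along the tool's x, y, z in units of 0.06 m (1.0 is 0.06 m), then the turn, a rotation vector about the tool's x, y, z in units of pi/4 rad (1.0 is pi/4 rad). A call has 1 to 10 rows; each row shifts and turns the commanded pose from where the row before left it, along the tool's axes as they then stand; what a row does not reach is not made up. A row lasts 1/8 s, in which the tool goes at most 62.5 mm and 10.7 degrees, less where a joint would pass 70% of its speed; a pose out of reach is approached as far as the arm can. A call with a number of a shift or a turn outside -1 to 1 is refused whole. A call with a gripper value outside its range is refused whole. "claw" is the closure in counts, from 0 (fully open) to 255 (shut), set as the call begins (left out, the last holds). The fingers move at their own pace and stop on an object; "force" is the grip in N (left out, the last holds). Time passes only in rows, so rows that do not move let the fingers close. It gives the time, the measured TCP pose, the force and the opening at its end, in the units of the state.
- state(): the state, without advancing time (a new reading comes with each control period).
- read_camera(name): name is "side" or "top" or "wrist"; returns a dict with "image" (384x512x3 uint8, red, green, blue), "vertical_fov" (degrees; the focal length in pixels is half the picture's height over the tangent of half this angle, whatever the lens; pixels are square), "cx", "cy" (the principal point, pixels), "k1" (the pictures are not rectified: a ray, as slopes to the right and down, at radius r is drawn at 1 + k1 r^2 times it, then the intrinsics apply), "rvec" (rotation vector, rad) and "tvec" (3), from world to camera coordinates, as OpenCV has them; the wrist camera has in their place "mount" (4x4, takes a point from camera to tool coordinates, whose origin is the TCP and whose axes are the tool frame's). Camera axes: x right, y down, z forward; pixel columns grow to the right and rows downward; lengths in m; the calibration is good to about 2 mm. A picture is of the moment at which its call begins: read the wrist's pose just before it. There is no depth.
- r.job_done(): hands the job in, once; it reports no verdict.
The state is a dict: "time": time; "joint_positions": joint angles; "joint_vel": joint speeds; "joint_torque": joint torques, N m; "tool_pos": TCP position; "eef_rot": TCP orientation; "wrist_force": force on the tool from outside, world axes, zero at the start; "ft_torque": the same for the moment, N m; "width": opening from 0.0 (shut) to 1.0 (fully open).
Only numpy, scipy, OpenCV 4.12 (cv2) and the standard library are available. Lean on these libraries where they do the work, as an engineer would, in place of code of your own. Each camera call takes 0.05 s, during which the arm holds its last target. There are 200 camera calls.

## Working session

There is one attempt and no reset: what is moved stays moved. The work goes in short steps, Python scripts to look and compute and a tool call to move; the robot and the scene stay as the last step left them, time stands still between calls to the robot, and variables do not carry over. Pictures are saved under pics/ and viewed, about 8 in all and at most 12, crops included, and the job is handed in when it is done.

Besides the shell and the picture viewer there is one more tool, called after "Call:" as a command line: name --argument value ..., lists and objects as JSON in quotes. step_arm: Moves the arm, as the interface text tells. Shifts and turns lie within -1 to 1; 1 stands for 0.06 m of shift or pi/4 rad of turn. Its arguments: {"type":"object","properties":{"series":{"type":"array"},"claw":{"type":"number"},"force":{"type":"number"}},"required":["series"]}

```bash
mkdir -p pics; ls
cat > h.py <<'E'
import numpy as np, cv2
from cell import state, read_camera, r
from scipy.spatial.transform import Rotation as R
def K(c):
    f=c["image"].shape[0]/2/np.tan(np.radians(c["vertical_fov"])/2)
    return np.array([[f,0,c["cx"]],[0,f,c["cy"]],[0,0,1.]]), np.array([c["k1"],0,0,0,0.])
def ext(c,s=None):  # world->cam R,t
    if "mount" in c:
        T=np.eye(4);T[:3,:3]=R.from_quat(s["eef_rot"]).as_matrix();T[:3,3]=s["tool_pos"]
        M=np.linalg.inv(T@np.array(c["mount"]));return M[:3,:3],M[:3,3]
    return cv2.Rodrigues(np.array(c["rvec"],float))[0],np.array(c["tvec"],float).ravel()
def plane(c,px,z,s=None):
    k,d=K(c);A,t=ext(c,s)
    u=cv2.undistortPoints(np.array(px,float).reshape(-1,1,2),k,d).reshape(-1,2)
    o=-A.T@t; D=np.c_[u,np.ones(len(u))]@A
    return o+D*((z-o[2])/D[:,2])[:,None]
def proj(c,P,s=None):
    k,d=K(c);A,t=ext(c,s)
    return cv2.projectPoints(np.array(P,float).reshape(-1,1,3),cv2.Rodrigues(A)[0],t,k,d)[0].reshape(-1,2)
def snap(n,f):
    s=state();c=read_camera(n);cv2.imwrite("pics/"+f,c["image"][:,:,::-1]);return s,c
E
python3 - <<'E'
from h import *
for n in("top","side","wrist"):
    s,c=snap(n,n+"0.png");print(n,c["vertical_fov"],c["k1"]); 
    A,t=ext(c,s);print(-A.T@t, A[2])
print(s)
a=cv2.imread("pics/top0.png");b=cv2.imread("pics/side0.png")
E
```

```text
pics
top 43.08915647744469 0.05147133206956842
[ 0.3573635  -0.01541359  1.24278874] [ 0.17946815 -0.02203143 -0.98351706]
side 56.38891957488026 -0.00035517929157241493
[ 0.22787608 -0.64336547  0.57968479] [ 0.41493875  0.71875284 -0.55787113]
wrist 63.90009287278384 -0.0222060158277413
[0.14472872 0.61260133 0.3737995 ] [ 0.27472212 -0.10369894 -0.95591542]
{'time': 0.1, 'joint_positions': array([ 1.10777037e+00,  2.17723862e-01,  1.61481294e+00, -7.24579470e-06,
        1.31129282e+00, -1.12169676e-01]), 'joint_vel': array([ 6.21413396e-04, -7.46338000e-04, -3.49854563e-03, -5.87920091e-04,
       -6.55396673e-04,  9.49064791e-05]), 'joint_torque': array([ 7.62887294e-05, -3.98077905e+01, -3.04969561e+01, -2.27836922e-04,
        4.32594825e-03, -6.24975868e-06]), 'tool_pos': array([0.21451151, 0.58640662, 0.30265015]), 'eef_rot': array([-0.4054412 ,  0.58028379,  0.40468156,  0.57889635]), 'wrist_force': array([-0.00072297,  0.02037657, -0.46563015]), 'ft_torque': array([ 0.01776136,  0.02197769, -0.02031795]), 'width': 0.9961516256182356}
```

View pics/top0.png

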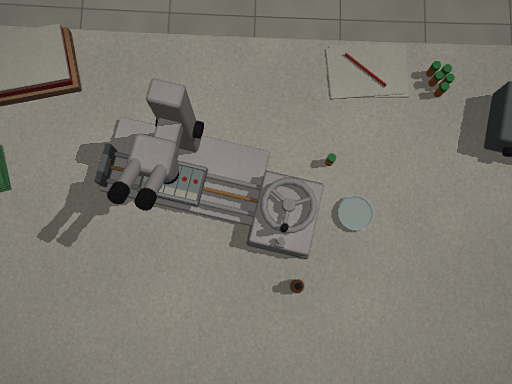

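View pics/side0.png

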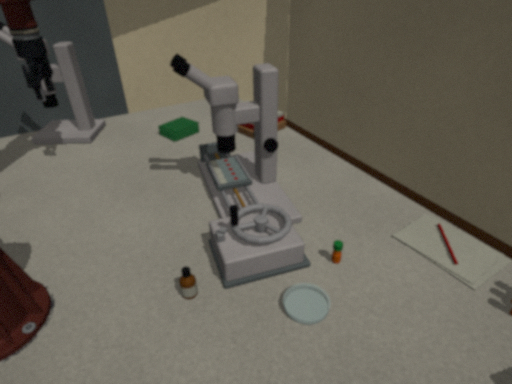

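Run:
```python
from h import *
s,c=snap("top","top1.png");im=c["image"]
for n,p,z in(("hub",(288.5,204),.104),("handletop",(284,227),.15),("oil",(297,286),.072),("vial",(331,159),.055),("dish",(355,213),.017),("post",(278,241),.094),("tray",(187,184),.072)):
    print(n,plane(c,[p],z)[0].round(4))
dark=(im.max(2)<45).astype(np.uint8); dark[:200]=0;dark[250:]=0;dark[:,:260]=0;dark[:,310:]=0
n,l,st,ce=cv2.connectedComponentsWithStats(dark);print(st,ce)
cr=cv2.resize(im[165:265,235:335],None,fx=6,fy=6,interpolation=cv2.INTER_CUBIC)
cv2.imwrite("pics/crop1.png",cr[:,:,::-1])
```

```text
hub [ 0.5472 -0.1025  0.104 ]
handletop [ 0.4865 -0.0897  0.15  ]
oil [ 0.3565 -0.1284  0.072 ]
vial [ 0.6739 -0.2116  0.055 ]
dish [ 0.5438 -0.2796  0.017 ]
post [ 0.4595 -0.08    0.094 ]
tray [0.5943 0.1445 0.072 ]
[[     0      0    512    384 196555]
 [   280    224      8      9     52]
 [   262    248      1      1      1]] [[255.49251863 191.4901478 ]
 [283.65384615 227.65384615]
 [262.         248.        ]]
```

View pics/crop1.png

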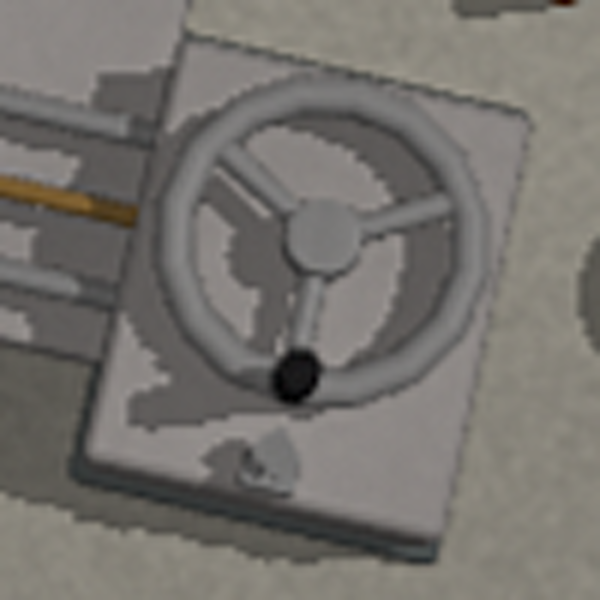

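```bash
cat >> h.py <<'E'
def rows(p,q,way,mm=45,deg=9):
    """way: list of (pos, yaw change in world z) from pose p,q -> rows in tool units"""
    out=[];p=np.array(p,float);o=R.from_quat(q)
    for tgt,yaw in way:
        d=np.array(tgt)-p;n=max(1,int(np.ceil(max(np.linalg.norm(d)*1000/mm,abs(yaw)/deg))))
        for i in range(n):
            out.append(list(np.r_[o.inv().apply(d/n)/.06, o.inv().apply([0,0,np.radians(yaw)/n])/(np.pi/4)].round(3)))
            o=R.from_rotvec([0,0,np.radians(yaw)/n])*o
        p=np.array(tgt)
    return out
E
python3 - <<'E'
from h import *
c=read_camera("top");s=state()
print(plane(c,[(120,200),(148,206),(155,180),(118,190)],.33).round(3))
print(plane(c,[(284.65,227.5)],.145),plane(c,[(282.5,237)],.094))
print(R.from_quat(s["eef_rot"]).as_matrix().round(3))
P=lambda r,a,z:(r*np.cos(np.radians(a)),r*np.sin(np.radians(a)),z)
w=[(P(.5,70,.304),0),(P(.42,60,.304),-10),(P(.4,40,.304),-20),(P(.4,20,.304),-20),(P(.4,0,.304),-20),((.43,-.103,.31),-10)]
for x in rows(s["tool_pos"],s["eef_rot"],w,55): print(x)
E
```

```text
[[0.507 0.233 0.33 ]
 [0.497 0.18  0.33 ]
 [0.548 0.17  0.33 ]
 [0.526 0.238 0.33 ]]
[[ 0.48604369 -0.09155518  0.145     ]] [[ 0.46929478 -0.09041575  0.094     ]]
[[-0.001 -0.939  0.344]
 [-0.001  0.344  0.939]
 [-1.     0.    -0.001]]
[np.float64(-0.003), np.float64(0.004), np.float64(-0.693), np.float64(0.0), np.float64(0.0), np.float64(0.0)]
[np.float64(-0.003), np.float64(0.004), np.float64(-0.693), np.float64(0.0), np.float64(0.0), np.float64(0.0)]
[np.float64(-0.003), np.float64(0.004), np.float64(-0.693), np.float64(0.0), np.float64(0.0), np.float64(0.0)]
[np.float64(0.001), np.float64(-0.406), np.float64(-0.479), np.float64(0.074), np.float64(-0.0), np.float64(0.0)]
[np.float64(0.0), np.float64(-0.433), np.float64(-0.455), np.float64(0.074), np.float64(-0.0), np.float64(0.0)]
[np.float64(0.0), np.float64(-0.459), np.float64(-0.429), np.float64(0.074), np.float64(-0.0), np.float64(0.0)]
[np.float64(0.0), np.float64(-0.76), np.float64(-0.244), np.float64(0.148), np.float64(-0.0), np.float64(0.0)]
[np.float64(0.0), np.float64(-0.784), np.float64(-0.154), np.float64(0.148), np.
[... 341 characters left out ...]
t64(-0.0), np.float64(0.0)]
[np.float64(-0.0), np.float64(-0.77), np.float64(0.046), np.float64(0.148), np.float64(-0.0), np.float64(0.0)]
[np.float64(0.0), np.float64(-0.76), np.float64(-0.133), np.float64(0.148), np.float64(-0.0), np.float64(0.0)]
[np.float64(-0.0), np.float64(-0.771), np.float64(-0.044), np.float64(0.148), np.float64(-0.0), np.float64(0.0)]
[np.float64(-0.0), np.float64(-0.77), np.float64(0.046), np.float64(0.148), np.float64(-0.0), np.float64(0.0)]
[np.float64(-0.05), np.float64(-0.858), np.float64(0.251), np.float64(0.111), np.float64(-0.0), np.float64(0.0)]
[np.float64(-0.051), np.float64(-0.833), np.float64(0.325), np.float64(0.111), np.float64(-0.0), np.float64(0.0)]
```

Run:
```python
from h import *
s=state()
P=lambda r,a,z:(r*np.cos(np.radians(a)),r*np.sin(np.radians(a)),z)
w=[(P(.38,70,.304),0),(P(.36,40,.304),-30),(P(.36,0,.304),-40),((.45,-.12,.304),-10)]
for x in rows(s["tool_pos"],s["eef_rot"],w,60,10): print([float(round(v,2)) for v in x])
```

```text
[-0.0, 0.0, -0.82, 0.0, 0.0, 0.0]
[-0.0, 0.0, -0.82, 0.0, 0.0, 0.0]
[-0.0, 0.0, -0.82, 0.0, 0.0, 0.0]
[-0.0, 0.0, -0.82, 0.0, 0.0, 0.0]
[-0.0, 0.0, -0.82, 0.0, 0.0, 0.0]
[0.0, -0.75, -0.28, 0.17, -0.0, 0.0]
[0.0, -0.78, -0.18, 0.17, -0.0, 0.0]
[-0.0, -0.8, -0.08, 0.17, -0.0, 0.0]
[-0.0, -0.8, 0.03, 0.17, -0.0, 0.0]
[0.0, -0.77, -0.28, 0.18, -0.0, 0.0]
[0.0, -0.8, -0.17, 0.18, -0.0, 0.0]
[-0.0, -0.82, -0.06, 0.18, -0.0, 0.0]
[-0.0, -0.82, 0.06, 0.18, -0.0, 0.0]
[-0.0, -0.8, 0.17, 0.18, -0.0, 0.0]
[-0.0, -0.67, 0.5, 0.07, -0.0, 0.0]
[-0.0, -0.64, 0.54, 0.07, -0.0, 0.0]
[-0.0, -0.6, 0.57, 0.07, -0.0, 0.0]
```

Call:
step_arm --series '[[[0,0,-0.82,0,0,0],[0,0,-0.82,0,0,0],[0,0,-0.82,0,0,0],[0,0,-0.82,0,0,0],[0,0,-0.82,0,0,0],[0,-0.75,-0.28,0.17,0,0],[0,-0.78,-0.18,0.17,0,0],[0,-0.8,-0.08,0.17,0,0],[0,-0.8,0.03,0.17,0,0]]]' --claw 255 --force 20

```text
time: 1.38
tool_pos: [0.2766, 0.229, 0.3042]
eef_rot: [-0.236, 0.666, 0.237, 0.667]
wrist_force: [0.6, 0.3, -0.7]
width: 0.002
```

Call:
step_arm --series '[[[0,-0.77,-0.28,0.18,0,0],[0,-0.8,-0.17,0.18,0,0],[0,-0.82,-0.06,0.18,0,0],[0,-0.82,0.06,0.18,0,0],[0,-0.8,0.17,0.18,0,0],[0,-0.67,0.5,0.07,0,0],[0,-0.64,0.54,0.07,0,0],[0,-0.6,0.57,0.07,0,0],[0,0,0,0,0,0]]]'

```text
time: 2.5
tool_pos: [0.4453, -0.1264, 0.3038]
eef_rot: [0.067, 0.704, -0.067, 0.704]
wrist_force: [0.3, 0.2, 0.4]
width: -0.002
```

Run:
```python
from h import *
s,c=snap("wrist","w1.png");print(s["tool_pos"],R.from_quat(s["eef_rot"]).as_matrix().round(3),s["width"],s["joint_positions"])
print(proj(c,[(.546,-.103,.104),(.486,-.0915,.145),(.469,-.090,.094)],s))
im=cv2.resize(c["image"],None,fx=1.5,fy=1.5);cv2.imwrite("pics/w1b.png",im[:,:,::-1])
```

```text
[ 0.4452676  -0.12641816  0.30383462] [[-0.     0.188  0.982]
 [-0.     0.982 -0.188]
 [-1.    -0.     0.   ]] -0.0018285048844083993 [-4.28231056e-01 -1.39647421e-01  1.98199714e+00 -4.47646851e-04
  1.29912664e+00 -2.38816090e-01]
[[365.49611207 140.57053804]
 [302.27453468 147.23633837]
 [275.75313925 140.92780038]]
```

View pics/w1b.png

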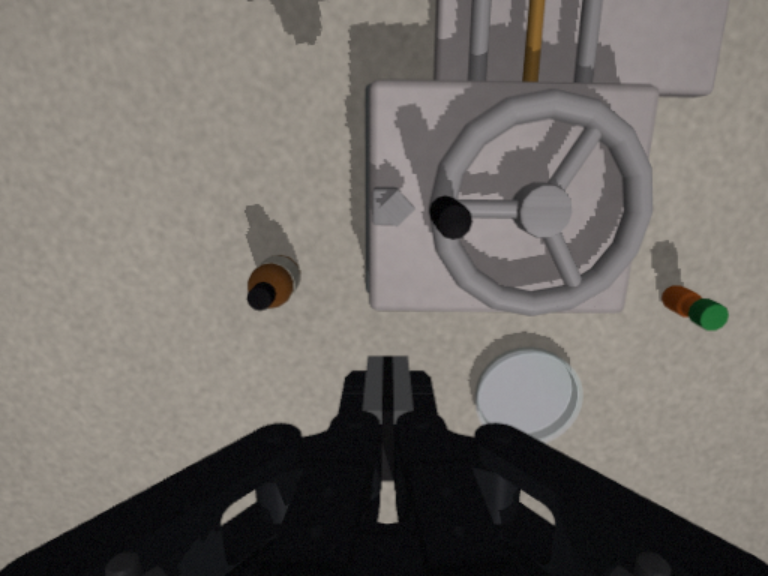

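Run:
```python
from h import *
s=state();c=read_camera("wrist");im=c["image"]
g=im.max(2)
m=(g<40).astype(np.uint8);m[:120]=0;m[165:]=0;m[:,:280]=0;m[:,330:]=0
n,l,st,ce=cv2.connectedComponentsWithStats(m);print(st[1:],ce[1:])
cv2.imwrite("pics/c2.png",cv2.resize(im[110:180,240:390],None,fx=5,fy=5,interpolation=cv2.INTER_CUBIC)[:,:,::-1])
h=plane(c,[(363.3,141.3)],.104,s)[0];p=plane(c,[(276.7,138.7)],.094,s)[0]
print(h,p,np.linalg.norm((h-p)[:2]),np.degrees(np.arctan2(*(p-h)[[1,0]])))
hb=plane(c,[ce[1]],.127,s)[0];print(hb,np.linalg.norm((hb-h)[:2]),np.degrees(np.arctan2(*(hb-h)[[1,0]])))
for z in(.15,.104):print(proj(c,[(hb[0],hb[1],z)],s))
```

```text
[[288 133  28  28 578]] [[301.81141869 146.40138408]]
[ 0.54256208 -0.10124714  0.104     ] [ 0.46878275 -0.08629997  0.094     ] 0.07527820138189735 168.54728687869888
[ 0.48639802 -0.09193209  0.127     ] 0.05693128557922616 170.582971116672
[[306.03058778 150.86529298]]
[[298.28134141 142.66783564]]
```

View pics/c2.png

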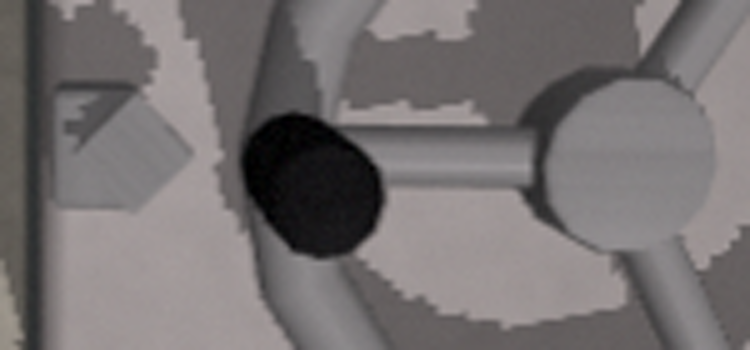

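Run:
```python
from h import *
s=state();c=read_camera("wrist")
h=plane(c,[(365.7,142.8)],.104,s)[0]
for p,z in(((278.2,140.3),.094),((306.4,150.8),.15)):
    p=plane(c,[p],z,s)[0];print(h,p,np.linalg.norm((h-p)[:2]),np.degrees(np.arctan2(*(p-h)[[1,0]])))
```

```text
[ 0.54386366 -0.10179121  0.104     ] [ 0.46922409 -0.08691437  0.094     ] 0.07610773083631811 168.72776923954987
[ 0.54386366 -0.10179121  0.104     ] [ 0.4860275  -0.09087027  0.15      ] 0.05885820560248125 169.30699572783573
```

Run:
```python
from h import *
s=state();M=R.from_quat(s["eef_rot"]).as_matrix();C=np.array([.5445,-.102,.188])
print("rel C (x,y,z tool) mm",(M.T@(s["tool_pos"]-C)*1e3).round(1))
d=M.T@(C-s["tool_pos"])+np.array([0,-.0401,-.0446]);print((d/.06).round(3))
t=np.radians(np.arange(-42,319,6));a=np.c_[np.sin(t),-np.cos(t)];d=np.diff(a,axis=0).round(3)
for i in range(0,60,10):print([[0,float(y),float(z),0,0,0] for y,z in d[i:i+10]])
```

```text
rel C (x,y,z tool) mm [-115.4  -39.5  -95.6]
[ 1.923 -0.009  0.85 ]
[[0, 0.081, -0.066, 0, 0, 0], [0, 0.088, -0.057, 0, 0, 0], [0, 0.093, -0.048, 0, 0, 0], [0, 0.098, -0.038, 0, 0, 0], [0, 0.101, -0.027, 0, 0, 0], [0, 0.103, -0.016, 0, 0, 0], [0, 0.105, -0.005, 0, 0, 0], [0, 0.105, 0.005, 0, 0, 0], [0, 0.103, 0.016, 0, 0, 0], [0, 0.101, 0.027, 0, 0, 0]]
[[0, 0.098, 0.038, 0, 0, 0], [0, 0.093, 0.048, 0, 0, 0], [0, 0.088, 0.057, 0, 0, 0], [0, 0.081, 0.066, 0, 0, 0], [0, 0.074, 0.074, 0, 0, 0], [0, 0.066, 0.081, 0, 0, 0], [0, 0.057, 0.088, 0, 0, 0], [0, 0.048, 0.093, 0, 0, 0], [0, 0.038, 0.098, 0, 0, 0], [0, 0.027, 0.101, 0, 0, 0]]
[[0, 0.016, 0.103, 0, 0, 0], [0, 0.005, 0.105, 0, 0, 0], [0, -0.005, 0.105, 0, 0, 0], [0, -0.016, 0.103, 0, 0, 0], [0, -0.027, 0.101, 0, 0, 0], [0, -0.038, 0.098, 0, 0, 0], [0, -0.048, 0.093, 0, 0, 0], [0, -0.057, 0.088, 0, 0, 0], [0, -0.066, 0.081, 0, 0, 0], [0, -0.074, 0.074, 0, 0, 0]]
[[0, -0.081, 0.066, 0, 0, 0], [0, -0.088, 0.057, 0, 0, 0], [0, -0.093, 0.048, 0, 0, 0], [0, -0.098, 0.038, 0, 0, 0], [0, -0.101, 0.027, 0, 0, 0], [0, -0.103, 0.016, 0, 0, 0], [0, -0.105, 0.005, 0, 0, 0], [0, -0.105, -0.005, 0, 0, 0], [0, -0.103, -0.016, 0, 0, 0], [0, -0.101, -0.027, 0, 0, 0]]
[[0, -0.098, -0.038, 0, 0, 0], [0, -0.093, -0.048, 0, 0, 0], [0, -0.088, -0.057, 0, 0, 0], [0, -0.081, -0.066, 0, 0, 0], [0, -0.074, -0.074, 0, 0, 0], [0, -0.066, -0.081, 0, 0, 0], [0, -0.057, -0.088, 0, 0, 0], [0, -0.048, -0.093, 0, 0, 0], [0, -0.038, -0.098, 0, 0, 0], [0, -0.027, -0.101, 0, 0, 0]]
[[0, -0.016, -0.103, 0, 0, 0], [0, -0.005, -0.105, 0, 0, 0], [0, 0.005, -0.105, 0, 0, 0], [0, 0.016, -0.103, 0, 0, 0], [0, 0.027, -0.101, 0, 0, 0], [0, 0.038, -0.098, 0, 0, 0], [0, 0.048, -0.093, 0, 0, 0], [0, 0.057, -0.088, 0, 0, 0], [0, 0.066, -0.081, 0, 0, 0], [0, 0.074, -0.074, 0, 0, 0]]
```

Call:
step_arm --series '[[[0,0,0.43,0,0,0],[0,-0.01,0.42,0,0,0],[0.6,0,0,0,0,0],[0.6,0,0,0,0,0],[0.5,0,0,0,0,0],[0.22,0,0,0,0,0],[0,0,0,0,0,0]]]'

```text
time: 3.52
tool_pos: [0.4933, -0.133, 0.1883]
eef_rot: [0.065, 0.705, -0.065, 0.704]
wrist_force: [0.2, -0.1, 1.0]
width: 0.003
```

Call:
step_arm --series '[[[0,0.081,-0.066,0,0,0],[0,0.088,-0.057,0,0,0],[0,0.093,-0.048,0,0,0],[0,0.098,-0.038,0,0,0],[0,0.101,-0.027,0,0,0],[0,0.103,-0.016,0,0,0],[0,0.105,-0.005,0,0,0]]]'

```text
time: 4.4
tool_pos: [0.4866, -0.0916, 0.1889]
eef_rot: [0.065, 0.704, -0.066, 0.704]
wrist_force: [2.2, -2.2, 0.0]
width: -0.0
```

Run:
```python
from h import *
s,c=snap("wrist","w2.png");M=R.from_quat(s["eef_rot"]).as_matrix();C=np.array([.5445,-.102,.188])
print("rel C (x,y,z tool) mm",(M.T@(s["tool_pos"]-C)*1e3).round(1),s["wrist_force"])
```

```text
rel C (x,y,z tool) mm [ -1.   -0.4 -58.8] [ 2.17659828 -2.20211566  0.02743421]
```

View pics/w2.png

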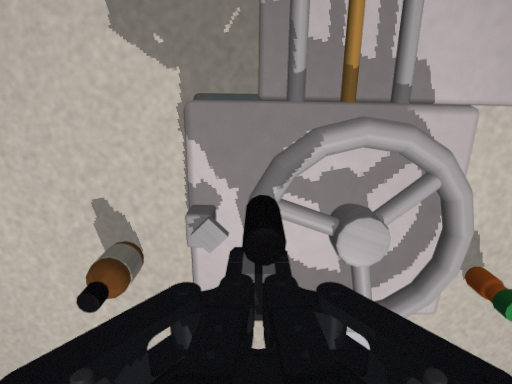

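Call:
step_arm --series '[[[0,0.105,0.005,0,0,0],[0,0.103,0.016,0,0,0],[0,0.101,0.027,0,0,0],[0,0.098,0.038,0,0,0],[0,0.093,0.048,0,0,0],[0,0.088,0.057,0,0,0],[0,0.081,0.066,0,0,0],[0,0.074,0.074,0,0,0],[0,0.066,0.081,0,0,0]]]'

```text
time: 5.58
tool_pos: [0.5193, -0.0479, 0.1883]
eef_rot: [0.066, 0.705, -0.065, 0.703]
wrist_force: [-1.6, -0.7, -0.3]
width: -0.002
```

Call:
step_arm --series '[[[0,0.057,0.088,0,0,0],[0,0.048,0.093,0,0,0],[0,0.038,0.098,0,0,0],[0,0.027,0.101,0,0,0],[0,0.016,0.103,0,0,0],[0,0.005,0.105,0,0,0]]]'

```text
time: 6.32
tool_pos: [0.5566, -0.0439, 0.1886]
eef_rot: [0.066, 0.704, -0.066, 0.704]
wrist_force: [-2.1, -0.2, -0.2]
width: -0.002
```

Run:
```python
from h import *
s,c=snap("wrist","w3.png");M=R.from_quat(s["eef_rot"]).as_matrix();C=np.array([.5445,-.102,.188])
print("rel C (x,y,z tool) mm",(M.T@(s["tool_pos"]-C)*1e3).round(1),s["wrist_force"])
```

```text
rel C (x,y,z tool) mm [-0.6 59.3  1.1] [-2.09772401 -0.21505588 -0.16393741]
```

View pics/w3.png

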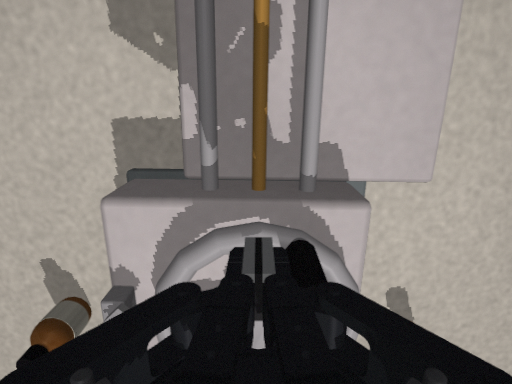

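Call:
step_arm --series '[[[0,-0.005,0.105,0,0,0],[0,-0.016,0.103,0,0,0],[0,-0.027,0.101,0,0,0],[0,-0.038,0.098,0,0,0],[0,-0.048,0.093,0,0,0],[0,-0.057,0.088,0,0,0],[0,-0.066,0.081,0,0,0],[0,-0.074,0.074,0,0,0],[0,-0.081,0.066,0,0,0],[0,-0.088,0.057,0,0,0]]]'

```text
time: 7.62
tool_pos: [0.6023, -0.0832, 0.1888]
eef_rot: [0.066, 0.704, -0.066, 0.704]
wrist_force: [0.1, 1.3, -0.2]
width: -0.002
```

Call:
step_arm --series '[[[0,-0.093,0.048,0,0,0],[0,-0.098,0.038,0,0,0],[0,-0.101,0.027,0,0,0],[0,-0.103,0.016,0,0,0],[0,-0.105,0.005,0,0,0]]]'

```text
time: 8.25
tool_pos: [0.6041, -0.1141, 0.1887]
eef_rot: [0.066, 0.704, -0.066, 0.704]
wrist_force: [-1.9, 2.5, -0.5]
width: -0.003
```

Run:
```python
from h import *
s,c=snap("wrist","w4.png");M=R.from_quat(s["eef_rot"]).as_matrix();C=np.array([.5445,-.102,.188])
print("rel C (x,y,z tool) mm",(M.T@(s["tool_pos"]-C)*1e3).round(1),s["wrist_force"])
```

```text
rel C (x,y,z tool) mm [-0.7 -0.9 60.8] [-1.92521784  2.51229479 -0.50919697]
```

Call:
step_arm --series '[[[0,-0.105,-0.005,0,0,0],[0,-0.103,-0.016,0,0,0],[0,-0.101,-0.027,0,0,0],[0,-0.098,-0.038,0,0,0],[0,-0.093,-0.048,0,0,0],[0,-0.088,-0.057,0,0,0],[0,-0.081,-0.066,0,0,0],[0,-0.074,-0.074,0,0,0]]]'

```text
time: 9.3
tool_pos: [0.5763, -0.1541, 0.1887]
eef_rot: [0.066, 0.704, -0.066, 0.704]
wrist_force: [1.6, 2.7, -1.0]
width: 0.0
```

Call:
step_arm --series '[[[0,-0.066,-0.081,0,0,0],[0,-0.057,-0.088,0,0,0],[0,-0.048,-0.093,0,0,0],[0,-0.038,-0.098,0,0,0],[0,-0.027,-0.101,0,0,0],[0,-0.016,-0.103,0,0,0],[0,-0.005,-0.105,0,0,0]]]'

```text
time: 10.18
tool_pos: [0.5339, -0.1617, 0.1888]
eef_rot: [0.066, 0.704, -0.066, 0.704]
wrist_force: [2.4, 1.0, -0.3]
width: -0.007
```

Run:
```python
from h import *
s,c=snap("wrist","w5.png");M=R.from_quat(s["eef_rot"]).as_matrix();C=np.array([.5445,-.102,.188])
print("rel C (x,y,z tool) mm",(M.T@(s["tool_pos"]-C)*1e3).round(1),s["wrist_force"])
```

```text
rel C (x,y,z tool) mm [ -0.8 -60.6   0.6] [ 2.38962953  0.98741654 -0.25989385]
```

View pics/w5.png

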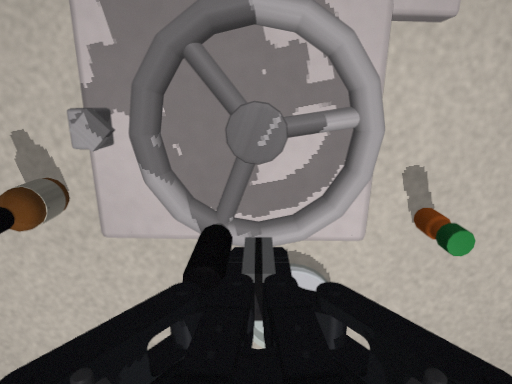

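Call:
step_arm --series '[[[0,0.005,-0.105,0,0,0],[0,0.016,-0.103,0,0,0],[0,0.027,-0.101,0,0,0],[0,0.038,-0.098,0,0,0],[0,0.048,-0.093,0,0,0],[0,0.057,-0.088,0,0,0],[0,0.066,-0.081,0,0,0],[0,0,0,0,0,0]]]'

```text
time: 11.22
tool_pos: [0.4969, -0.1385, 0.1885]
eef_rot: [0.066, 0.705, -0.065, 0.704]
wrist_force: [-0.0, -0.2, -0.7]
width: 0.001
```

Run:
```python
from h import *
s,c=snap("wrist","w6.png");M=R.from_quat(s["eef_rot"]).as_matrix();C=np.array([.5445,-.102,.188])
print("rel C (x,y,z tool) mm",(M.T@(s["tool_pos"]-C)*1e3).round(1),s["wrist_force"])
```

```text
rel C (x,y,z tool) mm [ -0.4 -44.6 -40.1] [-0.01634957 -0.20769657 -0.6730069 ]
```

View pics/w6.png

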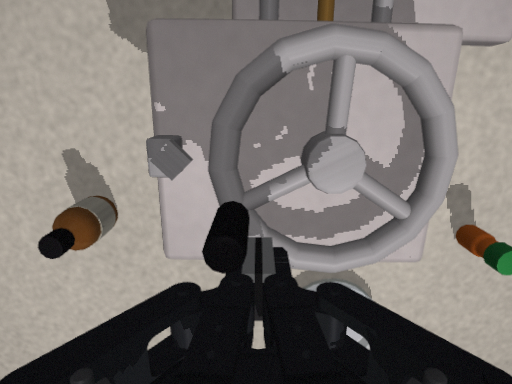

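```bash
cat >> h.py <<'E'
def phi(c,s,px,z,C=np.array([.5445,-.102])):
    p=plane(c,[px],z,s)[0][:2]-C
    return np.linalg.norm(p)*1e3,(168.9-np.degrees(np.arctan2(p[1],p[0])))%360
E
python3 - <<'E'
from h import *
s=state();c=read_camera("wrist")
print(plane(c,[(334.5,163.5)],.104,s))
print("cap",phi(c,s,(224,250),.15))
print("sp",phi(c,s,(344,62),.092),phi(c,s,(403,212),.092))
E
```

```text
[[ 0.54405507 -0.10218762  0.104     ]]
cap (np.float64(58.91988387097468), np.float64(333.55144480779234))
sp (np.float64(49.5485551438593), np.float64(93.85688126707072)) (np.float64(54.473114844557585), np.float64(214.41283825761252))
```

Call:
step_arm --series '[[[0,0.06,-0.06,0,0,0],[0,0.065,-0.055,0,0,0],[0,0.07,-0.05,0,0,0],[0,0.07,-0.045,0,0,0],[0,0,0,0,0,0]]]'

```text
time: 11.95
tool_pos: [0.4873, -0.1205, 0.1884]
eef_rot: [0.066, 0.705, -0.065, 0.703]
wrist_force: [-0.5, -0.2, 0.0]
width: 0.001
```

Run:
```python
from h import *
s,c=snap("wrist","w7.png");M=R.from_quat(s["eef_rot"]).as_matrix();C=np.array([.5445,-.102,.188])
print("rel C (x,y,z tool) mm",(M.T@(s["tool_pos"]-C)*1e3).round(1),s["wrist_force"])
cv2.imwrite("pics/w7b.png",cv2.resize(c["image"][20:320,130:480],None,fx=2,fy=2,interpolation=cv2.INTER_CUBIC)[:,:,::-1])
```

```text
rel C (x,y,z tool) mm [ -0.3 -28.7 -52.8] [-0.48747413 -0.24172807  0.03345707]
```

View pics/w7b.png

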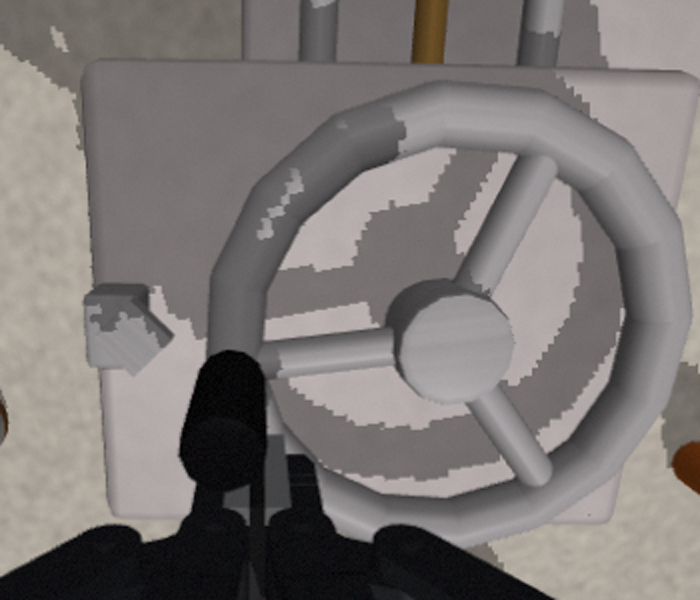

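Run:
```python
from h import *
s=state();c=read_camera("wrist")
print(plane(c,[(358,190.5)],.104,s),plane(c,[(216.7,187.5)],.094,s))
print("idx",phi(c,s,(216.7,187.5),.094))
print("cap",phi(c,s,(239.7,245),.15))
print("sp",phi(c,s,(401,103),.092),phi(c,s,(398,257),.092),phi(c,s,(270,199.5),.092))
```

```text
[[ 0.54506788 -0.10073917  0.104     ]] [[ 0.47034967 -0.08797956  0.094     ]]
idx (np.float64(75.46418924052966), np.float64(359.60715545852236))
cap (np.float64(59.921602015674836), np.float64(352.239891149228))
sp (np.float64(50.904633626020356), np.float64(115.8083049456796)) (np.float64(55.252626674647914), np.float64(232.8695304732708)) (np.float64(46.1565292580758), np.float64(350.1115571379004))
```

Call:
step_arm --series '[[[0,0.04,-0.02,0,0,0],[0,0.04,-0.02,0,0,0],[0,0.02,-0.01,0,0,0],[0,0,0,0,0,0]]]'

```text
time: 12.55
tool_pos: [0.4862, -0.1146, 0.1887]
eef_rot: [0.066, 0.704, -0.066, 0.704]
wrist_force: [0.4, -0.4, 0.1]
width: -0.003
```

Run:
```python
from h import *
s,c=snap("wrist","w8.png");M=R.from_quat(s["eef_rot"]).as_matrix();C=np.array([.5445,-.102,.188])
print("rel C (x,y,z tool) mm",(M.T@(s["tool_pos"]-C)*1e3).round(1),s["wrist_force"])
cv2.imwrite("pics/w8b.png",cv2.resize(c["image"][60:300,150:470],None,fx=2.5,fy=2.5,interpolation=cv2.INTER_CUBIC)[:,:,::-1])
```

```text
rel C (x,y,z tool) mm [ -0.7 -23.1 -54.9] [ 0.38006834 -0.42954387  0.14520855]
```

View pics/w8b.png

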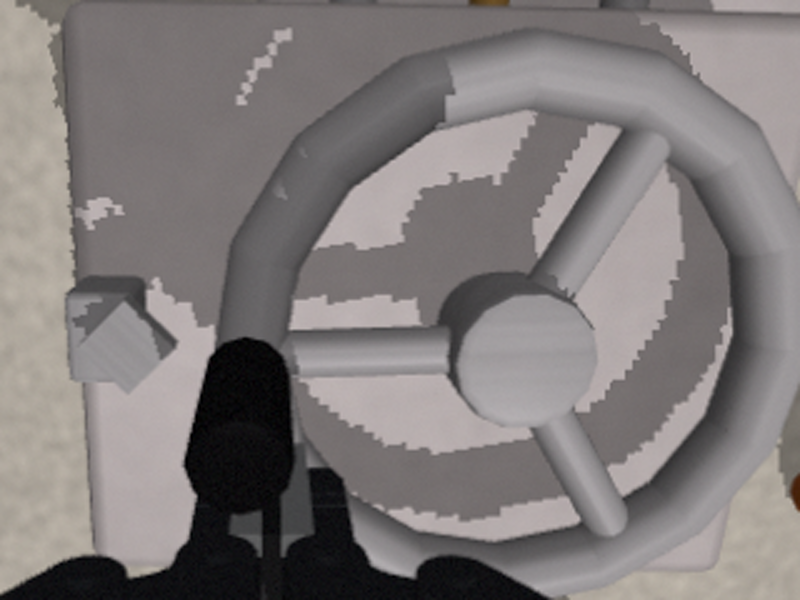

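Run:
```python
from h import *
s=state();c=read_camera("wrist")
def rep(s,c,hub,tip,cap,sp):
    H=plane(c,[hub],.104,s)[0][:2];print("hub",H,"idx",phi(c,s,tip,.094,H),"cap",phi(c,s,cap,.15,H),[round(phi(c,s,p,.09,H)[1],1) for p in sp])
rep(s,c,(360.8,204),(220.8,198),(245.2,246.4),[(408.5,116.5),(392,267),(270,201.6)])
s0={"tool_pos":[.4452676,-.12641816,.30383462],"eef_rot":R.from_matrix([[0,.188,.982],[0,.982,-.188],[-1,0,0]]).as_quat()}
rep(s0,c,(365.7,142.8),(278.2,140.3),(306.4,150.8),[(396,91),(382.5,186.5),(315,140)])
t=read_camera("top");im=t["image"];dark=(im.max(2)<45).astype(np.uint8)
```

```text
hub [ 0.54490244 -0.10275996] idx (np.float64(76.11460721359362), np.float64(359.6671656137787)) cap (np.float64(60.11401645362552), np.float64(357.5946387442293)) [np.float64(119.5), np.float64(237.7), np.float64(355.6)]
hub [ 0.5460205  -0.10488121] idx (np.float64(76.24861159237533), np.float64(0.33425336173934284)) cap (np.float64(59.05274701362853), np.float64(359.78486036799836)) [np.float64(121.6), np.float64(239.5), np.float64(0.6)]
```

Call:
step_arm --series '[[[0,0.018,0,0,0,0],[0,0.017,0,0,0,0],[0,0,0,0,0,0],[0,0,0,0,0,0]]]'

```text
time: 13.2
tool_pos: [0.4865, -0.1126, 0.1886]
eef_rot: [0.066, 0.704, -0.066, 0.704]
wrist_force: [-1.3, -0.8, 0.8]
width: -0.002
```

Run:
```python
from h import *
s,c=snap("wrist","w9.png");M=R.from_quat(s["eef_rot"]).as_matrix();C=np.array([.5445,-.102,.188])
print("rel C (x,y,z tool) mm",(M.T@(s["tool_pos"]-C)*1e3).round(1),s["wrist_force"])
```

```text
rel C (x,y,z tool) mm [ -0.6 -21.1 -55. ] [-1.32400136 -0.7852217   0.77685763]
```

Call:
step_arm --series '[[[0,-0.1,0,0,0,0],[0,-0.2,0,0,0,0],[0,-0.2,0,0,0,0],[-0.6,0,0,0,0,0],[-0.7,0,0,0,0,0],[-0.62,0,-0.66,0,0,0],[0,0,0,0,0,0],[0,0,0,0,0,0]]]'

```text
time: 14.25
tool_pos: [0.4421, -0.1353, 0.3035]
eef_rot: [0.066, 0.704, -0.066, 0.704]
wrist_force: [0.5, 0.9, -0.3]
width: 0.003
```

Run:
```python
from h import *
s,c=snap("wrist","w10.png");M=R.from_quat(s["eef_rot"]).as_matrix();C=np.array([.5445,-.102,.188])
print("rel C (x,y,z tool) mm",(M.T@(s["tool_pos"]-C)*1e3).round(1),s["wrist_force"])
C0=(.5445,-.102);u=proj(c,[(*C0,.104)],s)[0].astype(int);x0=u[0]-105;y0=max(0,u[1]-60);print(x0,y0)
cv2.imwrite("pics/w10b.png",cv2.resize(c["image"][y0:y0+110,x0:x0+150],None,fx=5,fy=5,interpolation=cv2.INTER_CUBIC)[:,:,::-1])
```

```text
rel C (x,y,z tool) mm [-115.5  -51.7  -94.4] [ 0.51196943  0.93144876 -0.3126373 ]
261 69
```

View pics/w10b.png

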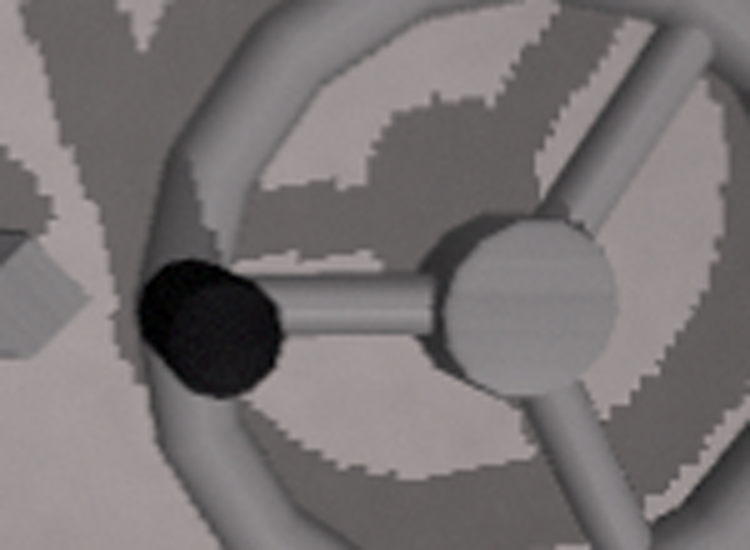

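Run:
```python
from h import *
s1=state();c=read_camera("wrist")
s0={"tool_pos":[.4452676,-.12641816,.30383462],"eef_rot":R.from_matrix([[0,.188,.982],[0,.982,-.188],[-1,0,0]]).as_quat()}
for s,f,x0,y0,hub,tip,cap,sp in((s0,"w1.png",240,110,(630,165),(192,152),(330,203),(465,157.5)),(s1,"w10.png",261,69,(530,307),(90,298),(226,340),(360,304))):
    q=lambda p:(x0+p[0]/5-.4,y0+p[1]/5-.4)
    H=plane(c,[q(hub)],.104,s)[0][:2]
    g=cv2.imread("pics/"+f).max(2);a,b=map(int,q(cap));m=np.zeros_like(g);m[b-25:b+20,a-25:a+20]=g[b-25:b+20,a-25:a+20]<40
    n,l,st,ce=cv2.connectedComponentsWithStats(m);i=1+st[1:,4].argmax()
    Q=lambda p,z:tuple(np.round(phi(c,s,p,z,H),1))
    print(H,st[i],"idx",Q(q(tip),.094),"blob",Q(ce[i],.127),"cap",Q(q(cap),.15),"spoke",Q(q(sp),.096))
```

```text
[ 0.54594802 -0.10468955] [286 131  28  28 568] idx (np.float64(76.3), np.float64(0.4)) blob (np.float64(61.0), np.float64(1.1)) cap (np.float64(59.6), np.float64(0.0)) spoke (np.float64(27.2), np.float64(0.2))
[ 0.54370661 -0.1020162 ] [288 121  29  27 572] idx (np.float64(75.4), np.float64(360.0)) blob (np.float64(58.6), np.float64(358.5)) cap (np.float64(59.3), np.float64(358.9)) spoke (np.float64(27.6), np.float64(359.0))
```

Call:
step_arm --series '[[[0.62,0,0.66,0,0,0],[0.7,0,0,0,0,0],[0.6,0,0,0,0,0],[0,0,0,0,0,0],[0,0.2,0,0,0,0],[0,0.2,0,0,0,0],[0,0.06,0,0,0,0],[0,0,0,0,0,0]]]'

```text
time: 15.35
tool_pos: [0.4868, -0.1147, 0.1897]
eef_rot: [0.065, 0.703, -0.065, 0.705]
wrist_force: [-0.6, -0.3, -0.5]
width: 0.002
```

Run:
```python
from h import *
s=state();M=R.from_quat(s["eef_rot"]).as_matrix();C=np.array([.5445,-.102,.188])
print("rel C (x,y,z tool) mm",(M.T@(s["tool_pos"]-C)*1e3).round(2),s["wrist_force"])
```

```text
rel C (x,y,z tool) mm [ -1.78 -23.04 -54.43] [-0.62836913 -0.25769099 -0.47535761]
```

Call:
step_arm --series '[[[0,0.025,0,0,0,0],[0,0.015,0,0,0,0],[0,0.011,0,0,0,0],[0,0,0,0,0,0],[0,0,0,0,0,0]]]'

```text
time: 15.98
tool_pos: [0.4868, -0.1123, 0.1888]
eef_rot: [0.066, 0.704, -0.066, 0.704]
wrist_force: [-0.2, -1.5, 0.5]
width: -0.006
```

Run:
```python
from h import *
s=state();M=R.from_quat(s["eef_rot"]).as_matrix();C=np.array([.5445,-.102,.188])
print("rel C (x,y,z tool) mm",(M.T@(s["tool_pos"]-C)*1e3).round(2),s["wrist_force"])
```

```text
rel C (x,y,z tool) mm [ -0.76 -20.76 -54.84] [-0.24693233 -1.53087891  0.5375265 ]
```

Call:
step_arm --series '[[[0,-0.1,0,0,0,0],[0,-0.2,0,0,0,0],[0,-0.05,0,0,0,0],[-0.6,0,0,0,0,0],[-0.7,0,0,0,0,0],[-0.62,0,-0.66,0,0,0],[0,0,0,0,0,0],[0,0,0,0,0,0]]]'

```text
time: 16.98
tool_pos: [0.4439, -0.1254, 0.3034]
eef_rot: [0.066, 0.704, -0.066, 0.704]
wrist_force: [-1.0, -0.3, -0.3]
width: 0.001
```

Run:
```python
from h import *
s,c=snap("wrist","w11.png");print(s["tool_pos"],s["wrist_force"])
u=proj(c,[(.5445,-.102,.104)],s)[0].astype(int);x0=u[0]-110;y0=max(0,u[1]-40);print(x0,y0)
cv2.imwrite("pics/w11b.png",cv2.resize(c["image"][y0:y0+80,x0:x0+150],None,fx=5,fy=5,interpolation=cv2.INTER_CUBIC)[:,:,::-1])
```

```text
[ 0.44392866 -0.1254211   0.30342926] [-1.00293857 -0.28287963 -0.30738859]
255 101
```

Run:
```python
from h import *
c=read_camera("wrist");s1=state()
q0=R.from_quat([.066,.704,-.066,.704]).as_quat()
q=s1["eef_rot"]
s0={"tool_pos":np.array([.4452676,-.12641816,.30383462]),"eef_rot":R.from_matrix([[-.0002,.188,.982],[-.0002,.982,-.188],[-1,0,0]]).as_quat()}
sa={"tool_pos":np.array([.4421,-.1353,.3035]),"eef_rot":q}
I=lambda f:cv2.imread("pics/"+f)
def blob(g,p):
    a,b=np.round(p).astype(int);m=np.zeros(g.shape[:2],np.uint8);m[b-24:b+24,a-24:a+24]=g.max(2)[b-24:b+24,a-24:a+24]<40
    n,l,st,ce=cv2.connectedComponentsWithStats(m);return ce[1+st[1:,4].argmax()]
def tip(g,T,p):
    a,b=np.round(p).astype(int);w=g[b-24:b+24,a-30:a+26]
    r=cv2.matchTemplate(w,T,cv2.TM_CCOEFF_NORMED);_,v,_,(x,y)=cv2.minMaxLoc(r)
    f=lambda m,z,p:(m-p)/(2*(m+p-2*z)) if (m+p-2*z) else 0
    dx=f(r[y,x-1],r[y,x],r[y,x+1]) if 0<x<r.shape[1]-1 else 0;dy=f(r[y-1,x],r[y,x],r[y+1,x]) if 0<y<r.shape[0]-1 else 0
    return np.array([a-30+x+dx,b-24+y+dy]),v
g0=I("w1.png");p0=proj(c,[(.4695,-.087,.094)],s0)[0];h0=proj(c,[(.5445,-.102,.104)],s0)[0]
def tmpl(p,rx,ry):a,b=np.round(p).astype(int);return g0[b-ry:b+ry,a-rx:a+rx],np.array([a-rx,b-ry])
Tp,op=tmpl(p0,14,12);Th,oh=tmpl(h0,16,17)
print("start tip/hub px",p0,h0)
tip0=np.array([278.2,140.3]);hub0=np.array([365.8,142.8])
for f,s in(("w1.png",s0),("w10.png",sa),("w11.png",s1)):
    g=I(f);P=lambda x:proj(c,[x],s)[0]
    a,v=tip(g,Tp,P((.4695,-.087,.094)));b,w=tip(g,Th,P((.5445,-.102,.104)))
    tp=tip0+a-op;hp=hub0+b-oh;bl=blob(g,P((.4855,-.0905,.127)))
    H=plane(c,[hp],.104,s)[0][:2];i=plane(c,[tp],.094,s)[0][:2];B=plane(c,[bl],.127,s)[0][:2]
    az=lambda p,o:np.degrees(np.arctan2(*(p-o)[::-1]))
    # axis inferred from tip (fixed offset) vs hub
    H2=i+(np.array([.5445,-.102])-np.array([.4699,-.0873]))
    print(f,v.round(3),w.round(3),tp.round(1),hp.round(1),bl.round(1),"H",H.round(4),"idx",i.round(4),"phi rel idx:",(az(i,H)-az(B,H)).round(2),"via tip axis",(az(i,H2)-az(B,H2)).round(2))
```

```text
start tip/hub px [275.75597251 137.61885862] [363.70646063 139.84868697]Traceback (most recent call last):
  File "<stdin>", line 30, in <module>
AttributeError: 'float' object has no attribute 'round'
```

```bash
cat > m.py <<'E'
from h import *
c=read_camera("wrist");s1=state();q=s1["eef_rot"]
s0={"tool_pos":np.array([.4452676,-.12641816,.30383462]),"eef_rot":R.from_matrix([[-.0002,.188,.982],[-.0002,.982,-.188],[-1,0,0]]).as_quat()}
sa={"tool_pos":np.array([.4421,-.1353,.3035]),"eef_rot":q}
I=lambda f:cv2.imread("pics/"+f)
def blob(g,p):
    a,b=np.round(p).astype(int);m=np.zeros(g.shape[:2],np.uint8);m[b-24:b+24,a-24:a+24]=g.max(2)[b-24:b+24,a-24:a+24]<40
    n,l,st,ce=cv2.connectedComponentsWithStats(m);return ce[1+st[1:,4].argmax()]
def find(g,T,p):
    a,b=np.round(p).astype(int);x0,y0=a-30,b-30
    up=lambda m:cv2.resize(m,None,fx=4,fy=4,interpolation=cv2.INTER_CUBIC)
    r=cv2.matchTemplate(up(g[y0:b+30,x0:a+30]),up(T),cv2.TM_CCOEFF_NORMED);_,v,_,m=cv2.minMaxLoc(r)
    return np.array([x0,y0])+np.array(m)/4,v
g0=I("w1.png");tip0=np.array([278.2,140.3]);hub0=np.array([365.8,142.8])
def tmpl(p,rx,ry):a,b=np.round(p).astype(int);return g0[b-ry:b+ry,a-rx:a+rx],np.array([a-rx,b-ry])
Tp,op=tmpl(tip0,9,12);Th,oh=tmpl(hub0,17,17)
az=lambda p,o:np.degrees(np.arctan2(*(p-o)[::-1]))
for f,s in(("w1.png",s0),("w10.png",sa),("w11.png",s1)):
    g=I(f);P=lambda x:proj(c,[x],s)[0]
    a,v=find(g,Tp,P((.4695,-.087,.094)));b,w=find(g,Th,P((.5445,-.102,.104)))
    tp=tip0+a-op;hp=hub0+b-oh;bl=blob(g,P((.4855,-.0905,.127)))
    H=plane(c,[hp],.104,s)[0][:2];i=plane(c,[tp],.094,s)[0][:2];B=plane(c,[bl],.127,s)[0][:2]
    H2=i+np.array([.0746,-.0147])
    print(f,round(v,3),round(w,3),tp,hp,bl.round(2),H.round(4),i.round(4),"phi-idx: hub",round(az(i,H)-az(B,H),2),"tip",round(az(i,H2)-az(B,H2),2))
E
python3 m.py
```

```text
w1.png 0.998 0.999 [278.2 140.3] [365.8 142.8] [299.63 144.31] [ 0.5461 -0.1049] [ 0.4713 -0.0898] phi-idx: hub 0.97 tip 0.9
w10.png 0.987 0.963 [280.2  131.05] [368.55 132.8 ] [302.36 133.85] [ 0.5452 -0.1048] [ 0.4705 -0.0904] phi-idx: hub 0.9 tip 0.96
w11.png 0.989 0.975 [280.2 141.8] [367.8 144.3] [301.89 146.35] [ 0.5449 -0.1043] [ 0.4705 -0.0896] phi-idx: hub 0.69 tip 0.68
```

```bash
python3 - <<'E'
t=open("m.py").read()
t=t.replace('g0=I("w1.png")','g0=I("w1.png").copy();g0[110:180,240:390]=cv2.resize(I("c2.png"),(150,70),interpolation=cv2.INTER_AREA);cv2.imwrite("pics/w1c.png",g0)')
t=t.replace('("w1.png",s0)','("w1c.png",s0)').replace('("w11.png",s1)','("w11.png",s1),("w12.png",s1)')
t=t.replace('c=read_camera("wrist");s1=state()','s1,c=snap("wrist","w12.png")')
open("m.py","w").write(t)
E
python3 m.py
```

```text
w1c.png 0.999 0.998 [278.2 140.3] [365.8 142.8] [301.78 146.34] [ 0.5461 -0.1049] [ 0.4713 -0.0898] phi-idx: hub -0.55 tip -0.63
w10.png 0.987 0.976 [278.2 128.8] [366.55 130.8 ] [302.36 133.85] [ 0.5436 -0.1028] [ 0.4691 -0.0881] phi-idx: hub -0.93 tip -0.92
w11.png 0.984 0.99 [278.2  139.55] [365.8 142.3] [301.89 146.35] [ 0.5433 -0.1022] [ 0.469  -0.0873] phi-idx: hub -1.17 tip -1.24
w12.png 0.982 0.988 [279.2 140.3] [367.3 142.8] [303.24 147.03] [ 0.5446 -0.1029] [ 0.4698 -0.0881] phi-idx: hub -1.09 tip -1.12
```

Run:
```python
from h import *
s,c=snap("top","top9.png");a=cv2.imread("pics/top0.png").astype(int);b=cv2.imread("pics/top9.png").astype(int)
for n,(x,y) in dict(vial=(331,159),dish=(355,213),oil=(297,286)).items(): print(n,np.abs(a-b)[y-14:y+14,x-14:x+14].mean().round(2))
print(s["time"],s["tool_pos"],s["wrist_force"]); print(r.job_done())
```

```text
vial 16.19
dish 57.64
oil 19.45
17.175 [ 0.44378056 -0.12522873  0.30216298] [ 1.18471696 -0.14390915 -0.19481613]
the job is handed in; nothing more can be done
None
```

I pushed the wheel clockwise through one full turn with the closed fingertips. I then backed them off and raised them clear of the handle, and handed the job in at about 17 s on the robot's clock.

- **Handle position:** In the last wrist picture the handle is about 0.5° short of where it started at the post, with about ±0.6° of measuring error. My first version of this check gave values that didn't agree, because its reference picture was taken before the arm had settled. I redid it against a settled picture.
- **Direction:** In every picture the handle was moving forward. I crept up on the post in small pushes, backed away once to check, then gave a final nudge. None of the pictures showed it turned back or past the post.
- **Forces:** Wrist readings between moves stayed under about 4 N.
- **Bottle, vial and dish:** I can't confirm these from the last check. I compared the overhead picture with the first one at each item's place, and all three areas had changed, the dish's most. I think the raised arm and its shadow explain that, but I handed in without checking further. The fingertips stayed above 0.11 m the whole time, higher than all three, and the earlier close-up pictures showed them standing normally.

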